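# Stack the spacer rings on the jig spindle, largest first

## Robot

A 6-joint arm with a two-finger parallel gripper is mounted at the origin on the work surface. World frame = base frame: x ahead of the robot, y to its left, z up, the work surface at z = 0. Lengths are in m, angles in rad, forces in N, time in s.
With the tool pointing down it reaches from about 0.35 to 0.775 m from the base axis. Payload 5.5 kg.
Tool frame: the origin (TCP) lies at the very end of the fingers, on their centre line; the grasp point (between the pads) lies 19 mm behind it; z points along the fingers, y is the direction in which the jaws open and shut (so a half turn about z gives the same grasp; the last joint's range is limited). The gripper opens to 85 mm and grips with 20 to 120 N. Pads are 22 mm wide; open, the fingers measure 114 mm over their backs; the gripper's body (76 mm by 85 mm) begins 54 mm behind the grasp point. The pads swing forward as they close: fully open they stand 13 mm farther back than shut.
Start: joints at [-1.277, 0.313, 0.046, 1.304, 0, 1.431], TCP at [0.242, -0.522, 0.231] pointing down, gripper open.
Joint ranges: [-2.76, 2.76], [-0.86, 1.69], [-1.03, 1.26], [-2.2, 2.34], [-1.47, 1.5], [-3.14, 3.14]. Speed limits (rad/s): [2.57, 2.57, 3.14, 3.14, 3.14, 3.14].

## Interface

Orientations are given as a unit quaternion [w, x, y, z].
In Python, from workcell import get_state, imaging, env, spotter gives the robot as it stands.
- The arm moves only by the tool play_rows, never from a script. Its argument "moves" is a list of rows, each an object with "claw": the finger opening in cm, from 0 to 8.54; "delta_pos": the shift along the tool's x, y, z in cm, a list of three; "twist": the turn about the tool's z in degrees. A call has 1 to 12 rows; each row is the pose to reach, as a shift and turn from the pose commanded when the call began, along the tool's axes at that moment; what a row does not reach only later rows make up. A row lasts 1/8 s, in which the tool goes at most 62.5 mm and 10.7 degrees, less where a joint would pass 70% of its speed; a pose out of reach is approached as far as the arm can. A call with a gripper value outside its range is refused whole. The fingers move at their own pace and stop on an object; "force" is the grip in N (left out, the last holds). Time passes only in rows, so rows that repeat a pose let the fingers close. It gives the time, the measured TCP pose, the force and the opening at its end, in the units of the state.
- get_state(): the state, without advancing time (a new reading comes with each control period).
- imaging.read_camera(name): name is "side" or "top" or "wrist"; returns the picture (384x512x3 uint8, red, green, blue); there is no depth.
- imaging.camera_info(name): a dict with "fx", "fy", "cx", "cy" (pixels), "world_to_cam" (4x4, takes a point from world to camera coordinates). Camera axes: x right, y down, z forward; pixel columns grow to the right and rows downward; lengths in m; the calibration is good to about 2 mm. The wrist camera is an equidistant fisheye: a pixel r from the principal point sees the ray r / f radians off the axis. A picture is of the moment at which its call begins: read the wrist's pose just before it. camera_info takes no time and is no camera call; for the wrist camera it gives the pose at the moment of the call.
- env.hand_in(): hands the job in, once; it reports no verdict.
Trained networks look in the newest picture that a camera, given by its name, has taken for a name from the list of things; names that differ only in an ending like _2 or _b are one class to them, and where a whole thing is asked for, a point or a joint stands for the part that bears it (a point fixed in the world has none). Each returns a list of dicts, best first, with "conf" (0 to 1); they miss things now and then, are a little off and sometimes report something else, mostly with a low value. They report only what shows in the picture. A call takes as long as a camera call. They do not tell look-alikes from the thing itself.
- spotter.spot_in(camera, query): "extent" ([left, top, right, bottom] in pixels, round what is visible of it).
The state is a dict: "clock": time; "joint_pos": joint angles; "qvel": joint speeds; "tau": joint torques, N m; "tcp_pos": TCP position; "orientation": TCP orientation; "wrist_force": force on the tool from outside, world axes, zero at the start; "ft_torque": the same for the moment, N m; "finger_gap": finger opening in m.
Only numpy, scipy, OpenCV 4.12 (cv2) and the standard library are available. Lean on these libraries where they do the work, as an engineer would, in place of code of your own. Each camera call takes 0.05 s, during which the arm holds its last target. There are 200 camera calls.

## Task

Build up the spacer set on the jig's upright spindle: thread on the largest ring first, then the middle-sized one, then the smallest on top, and press the stack down until the sliding seat under it is fully home and the rings lie flat on one another. The spindle stands a few millimetres off the middle of the jig, to an unknown side, so feel for it gently: never push on the jig with more than about 25 N. Leave everything else on the bench where it is, and let go at the end.

Things in the scene. Friction and masses are not known exactly. Their poses are not given: they have to be found in the camera images.
- jig: steel jig fixed to the bench: base plate 100 x 100 mm, 12 mm thick; origin at the middle of its underside, z up. On it a dark disc (diameter 66 mm, its top 18 mm above the origin) carries the spindle; disc and spindle are clamped and do not turn.
- jig_axis (a point): point on the jig's own z axis, 76 mm above its origin, level with the spindle's tip. The spindle is a rigid upright pin, diameter 16 mm, with a 1.5 mm chamfer at the tip; its axis is parallel to the jig's z axis but 5 mm off it, in a direction (all round) that differs every time and is not measured: it may be seen or felt for
- seat (a joint): flat aluminium washer, diameter 44 mm, 4 mm thick, sliding on the spindle's foot. 0 = up as at the start (top 30 mm above the jig's origin), 0.008 m = fully home (top 22 mm). Stiff: it yields only to a push of about 5 N (0.4 N more per 10 mm/s), so the rings' weight does not move it; it stays where left and stops hard at the end. Pressed through the rings lying on it
- large_mid (a point): largest spacer ring, plain aluminium, outside diameter 58 mm, 18 mm high, bore 18 mm straight through, about 0.12 kg; the point is its centre, half-way up; z along the bore. It lies flat on the bench at the start.
- middle_mid (a point): middle-sized spacer ring, plain aluminium, outside diameter 46 mm, 16 mm high, bore 18 mm, about 0.06 kg; centre, half-way up; lies flat at the start.
- small_mid (a point): smallest spacer ring, plain aluminium, outside diameter 34 mm, 14 mm high, bore 18 mm, about 0.03 kg; centre, half-way up; lies flat at the start.
- bin: bystander: open black plastic bin of bolts, 120 x 160 x 60 mm; origin at its underside
- blank: bystander: dark steel stepped plug without a hole, diameter 28 mm, 20 mm high; origin at its underside
- tape: bystander: roll of tape, outside diameter 76 mm, bore 60 mm, 45 mm high; origin at its underside
- oil: bystander: yellow oil bottle, diameter 44 mm, 120 mm high; origin at its underside
- driver: bystander: screwdriver lying on the bench
- spanner: bystander: spanner lying on the bench
- block: bystander: wooden block 90 x 50 x 30 mm; origin at its underside
Things that resemble listed ones, but are neither listed nor needed, are in the scene too. Of the things shaped like the jig, the steel one is meant. What is shaped like the part that bears large_mid but brown is not meant.

How it is judged:
By the outcome, as a careful person would: the job done as asked, in the order asked, and still so for the second after the job is handed in, with the robot touching nothing.
It also fails if it takes over 72 s, if anything falls off the work surface, if the arm or the gripper's body presses on something with over 40 N, if the wrist force passes 120 N, or if a joint passes its speed limit or range.

## Working session

There is one attempt and no reset: what is moved stays moved. The work goes in short steps, Python scripts to look and compute and a tool call to move; the robot and the scene stay as the last step left them, time stands still between calls to the robot, and variables do not carry over. Pictures are saved under pics/ and viewed, about 8 in all and at most 12, crops included, and the job is handed in when it is done.

Besides the shell and the picture viewer there is one more tool, called by a JSON object that holds its "api" and its "payload", one argument or row to a line. play_rows: Moves the arm, as the interface text tells. Its arguments: {"type":"object","properties":{"moves":{"type":"array"},"force":{"type":"number"}},"required":["moves"]}

```bash
mkdir -p pics; cat > h.py <<'E'
import numpy as np, cv2
from workcell import get_state, imaging, env, spotter
def ray(cam,u,v,info=None):
    i=info or imaging.camera_info(cam); M=np.array(i["world_to_cam"]); R,t=M[:3,:3],M[:3,3]
    x,y=(u-i["cx"])/i["fx"],(v-i["cy"])/i["fy"]
    if cam=="wrist":
        r=np.hypot(x,y); s=np.sin(r)/r if r>1e-9 else 1; d=np.array([x*s,y*s,np.cos(r)])
    else: d=np.array([x,y,1.])
    return -R.T@t, R.T@d
def onz(cam,u,v,z,info=None):
    c,d=ray(cam,u,v,info); return c+d*(z-c[2])/d[2]
def proj(cam,p,info=None):
    i=info or imaging.camera_info(cam); q=(np.array(i["world_to_cam"])@np.r_[p,1])[:3]
    if cam=="wrist":
        r=np.hypot(q[0],q[1]); a=np.arctan2(r,q[2])/max(r,1e-12); return i["cx"]+i["fx"]*a*q[0], i["cy"]+i["fy"]*a*q[1]
    return i["cx"]+i["fx"]*q[0]/q[2], i["cy"]+i["fy"]*q[1]/q[2]
def save(im,n): cv2.imwrite("pics/"+n,cv2.cvtColor(im,cv2.COLOR_RGB2BGR))
def tool(p):
    from scipy.spatial.transform import Rotation as Ro
    s=get_state(); q=s["orientation"]; R=Ro.from_quat([q[1],q[2],q[3],q[0]]).as_matrix()
    return R.T@(np.array(p)-s["tcp_pos"])*100
E
python3 - <<'E'
from h import *
s=get_state(); print(s)
t=imaging.read_camera("top"); d=imaging.read_camera("side")
save(cv2.resize(t,(800,600),interpolation=cv2.INTER_CUBIC),"top.png"); save(cv2.resize(d,(800,600),interpolation=cv2.INTER_CUBIC),"side.png")
for n,z in [("jig",.012),("large_mid",.018),("middle_mid",.016),("small_mid",.014),("seat",.03),("blank",.02),("tape",.045),("bin",.06),("oil",.12)]:
    for r in spotter.spot_in("top",n):
        e=r["extent"]; print(n,round(r["conf"],2),np.round(e,0),np.round(onz("top",(e[0]+e[2])/2,(e[1]+e[3])/2,z),3)[:2])
E
```

```text
{'clock': 0.0, 'joint_pos': array([-1.27659049e+00,  3.13995196e-01,  4.49488173e-02,  1.30358018e+00,
       -7.46582172e-06,  1.43118685e+00]), 'qvel': array([-0.00191545, -0.0002129 ,  0.00032941, -0.00131047,  0.00011154,
        0.00018011]), 'tau': array([ 6.05737823e-04, -4.80626714e+01,  2.98535049e+01,  1.93014223e-02,
       -1.52106686e-04,  1.99276474e-05]), 'tcp_pos': array([ 0.24152579, -0.52124414,  0.23039949]), 'orientation': array([-9.12096224e-04,  9.76567213e-01,  2.15210691e-01, -7.43882235e-05]), 'wrist_force': array([-0.62956946,  0.18850069,  0.34691442]), 'ft_torque': array([ 0.00285444,  0.01253136, -0.03008014]), 'finger_gap': 0.08542177439852588}
jig 0.87 [147. 180. 191. 222.] [0.562 0.248]
jig 0.77 [151. 233. 195. 282.] [0.392 0.228]
jig 0.7 [208. 250. 253. 294.] [0.354 0.053]
large_mid 0.59 [325. 219. 349. 240.] [ 0.488 -0.263]
large_mid 0.58 [332. 256. 353. 271.] [ 0.388 -0.28 ]
middle_mid 0.45 [267. 221. 279. 236.] [ 0.486 -0.071]
middle_mid 0.44 [202. 104. 261. 153.] [0.793 0.063]
small_mid 0.62 [110. 205. 122. 262.] [0.459 0.401]
small_mid 0.16 [146. 134. 174. 162.] [0.724 0.282]
seat 0.69 [221. 263. 236. 275.] [0.362 0.058]
seat 0.65 [166. 254. 178. 263.] [0.391 0.227]
tape 0.86 [144. 135. 173. 160.] [0.72 0.28]
bin 0.97 [203. 102. 262. 154.] [0.783 0.059]
bin 0.4 [344. 148. 370. 178.] [ 0.686 -0.314]
oil 0.86 [110. 163. 131. 180.] [0.631 0.368]
```

View pics/top.png

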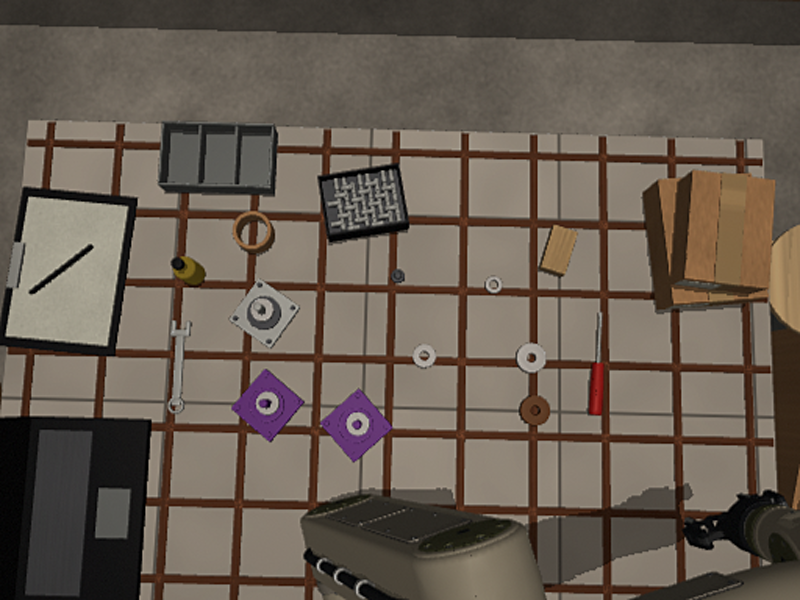

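View pics/side.png

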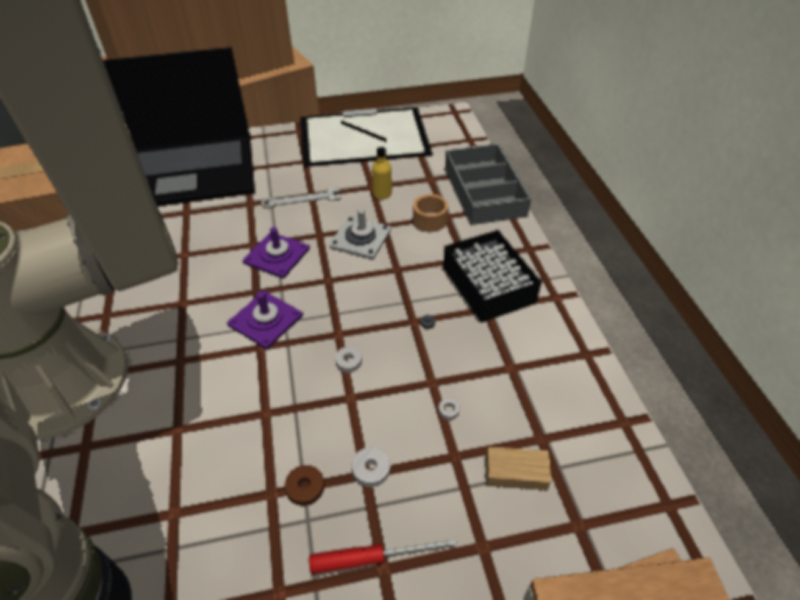

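Top view (800x600 pixels): the jig-like things are (264,313) steel and (267,404), (357,424) purple, so the steel one at (264,313) is meant. The large-ring look-alikes are (531,357) aluminium and (535,410) brown, so the aluminium one is meant. The middle ring is at (424,356), the small one at (493,285), and the dark blank at (398,276). I'll confirm in a crop and refine the positions.

```bash
python3 - <<'E'
from h import *
t=imaging.read_camera("top")
hsv=cv2.cvtColor(t,cv2.COLOR_RGB2HSV)
for n,u,v,z in [("large",340,228.5,.018),("middle",271.5,228,.016),("small",315.5,182.3,.014)]:
    a,b=int(u)-14,int(v)-14; w=t[b:b+29,a:a+29].astype(float)
    g=w.mean(2); m=((g>195)).astype(np.uint8)
    k,l,st,c=cv2.connectedComponentsWithStats(m); 
    j=1+np.argmax(st[1:,4]) if k>1 else 0
    x=st[j]; uu,vv=a+x[0]+(x[2]-1)/2,b+x[1]+(x[3]-1)/2
    print(n,st[j],uu,vv,g.max(),np.median(g),onz("top",uu,vv,z)[:2].round(4), tool(onz("top",uu,vv,z)).round(2))
c1=t[170:235,140:205];c2=t[170:275,255:360]
save(np.hstack([cv2.resize(c1,(400,400),interpolation=cv2.INTER_CUBIC),cv2.resize(c2,(400,400),interpolation=cv2.INTER_CUBIC)]),"crop.png")
i=imaging.camera_info("wrist"); print(i["fx"],i["cx"],i["cy"],np.linalg.inv(i["world_to_cam"]).round(3))
save(imaging.read_camera("wrist"),"w0.png")
E
```

```text
large [  0   0  29  29 841] 340.0 228.0 178.0 130.33333333333334 [ 0.4928 -0.2726] [ 33.26 -12.05  21.33]
middle [  0   0  29  29 841] 271.0 228.0 179.66666666666666 128.33333333333334 [ 0.4876 -0.0646] [ 41.53 -31.15  21.53]
small [  0   0  29  29 841] 315.0 182.0 180.0 130.66666666666666 [ 0.6319 -0.1964] [ 49.09 -13.12  21.73]
297.3186396354542 256.08082564946005 189.83988253892568 [[ 0.421 -0.876 -0.234  0.301]
 [-0.907 -0.407 -0.108 -0.495]
 [-0.     0.258 -0.966  0.375]
 [ 0.     0.     0.     1.   ]]
```

View pics/crop.png

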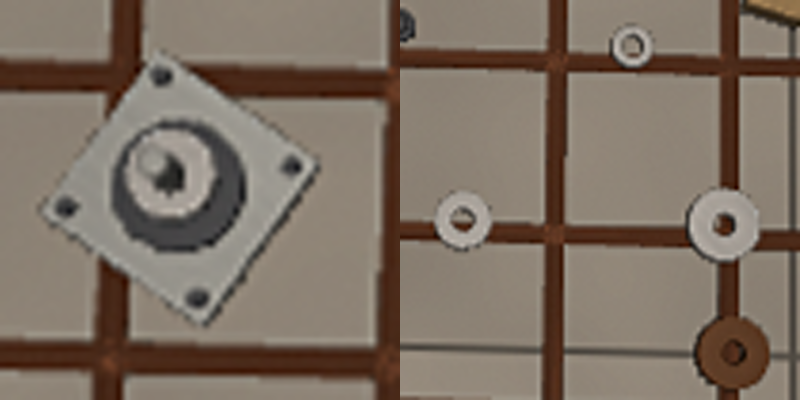

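The crop shows the steel jig (plate centre about (181,189) in the left crop), with the seat and spindle offset to the upper left. The aluminium large ring is at (724,225) and the brown one below it is the decoy. I'm moving to hover over the large ring, turning -90° to keep joint 6 clear of its limit at the jig.

{"api": "play_rows", "payload": {
  "moves": [
    {"claw": 8,"delta_pos": [5,-2,1],"twist": -10},
    {"claw": 8,"delta_pos": [10,-4,3],"twist": -20},
    {"claw": 8,"delta_pos": [15,-6,5],"twist": -30},
    {"claw": 8,"delta_pos": [20,-8,7],"twist": -40},
    {"claw": 8,"delta_pos": [25,-9.5,9],"twist": -50},
    {"claw": 8,"delta_pos": [30,-11,10],"twist": -60},
    {"claw": 8,"delta_pos": [33,-12.2,10],"twist": -70},
    {"claw": 8,"delta_pos": [33,-12.2,10],"twist": -80},
    {"claw": 8,"delta_pos": [33,-12.2,10],"twist": -90},
    {"claw": 8,"delta_pos": [33,-12.2,10],"twist": -90},
    {"claw": 8,"delta_pos": [33,-12.2,10],"twist": -90}
  ]
}}

```text
clock: 2.02
tcp_pos: [0.4898, -0.2725, 0.1313]
orientation: [0.0, 0.54, 0.842, -0.0]
wrist_force: [-0.6, -0.2, -0.2]
finger_gap: 0.08
```

```bash
cat > ring.py <<'E'
from h import *
import sys
def find(n,h,R,near):
    info=imaging.camera_info("wrist"); im=imaging.read_camera("wrist")
    # rectify top plane z=h, 0.25 mm/px, 100 mm window about near
    N=480; g=(np.arange(N)-N/2)*.25e-3
    mu=np.zeros((N,N),np.float32); mv=mu.copy()
    M=np.array(info["world_to_cam"]); X,Y=np.meshgrid(near[0]+g,near[1]+g)
    P=np.stack([X,Y,np.full_like(X,h)],-1)@M[:3,:3].T+M[:3,3]
    r=np.hypot(P[...,0],P[...,1]); a=np.arctan2(r,P[...,2])/r
    mu=(info["cx"]+info["fx"]*a*P[...,0]).astype(np.float32); mv=(info["cy"]+info["fy"]*a*P[...,1]).astype(np.float32)
    o=cv2.remap(im,mu,mv,cv2.INTER_LINEAR); return im,o
if __name__=="__main__":
    n,h,R,x,y=sys.argv[1],*map(float,sys.argv[2:6])
    im,o=find(n,h,R,(x,y)); g=cv2.GaussianBlur(cv2.cvtColor(o,cv2.COLOR_RGB2GRAY),(0,0),2)
    k=R/.25e-3
    c=cv2.HoughCircles(g,cv2.HOUGH_GRADIENT_ALT if 0 else cv2.HOUGH_GRADIENT,1,40,param1=60,param2=15,minRadius=int(k*.94),maxRadius=int(k*1.06))
    out=o.copy()
    if c is not None:
        for u,v,r in c[0][:4]:
            w=[x+(u-240)*.25e-3,y+(v-240)*.25e-3]; print(np.round(w,4),r*.25e-3, tool([*w,h]).round(2))
        u,v,r=c[0][0]; cv2.circle(out,(int(u),int(v)),int(r),(255,0,0),1)
    save(np.hstack([cv2.resize(im,(400,300)),cv2.resize(out,(300,300))]),n+".png")
    s=get_state(); print(s["clock"],s["tcp_pos"],s["finger_gap"])
E
python3 ring.py large .018 .029 .4896 -.2728
python3 - <<'E'
from h import *
f=lambda u,v,z: onz("top",u,v,z)[:2].round(4)
print("mid",f(271.5,227.7,.016),"small",f(315.9,182.3,.014),"disc",f(169.1,200.4,.018),"seat",f(167.8,197.3,.03),"tip",f(164.9,196.3,.076))
E
```

```text
2.075 [ 0.48974583 -0.27254689  0.13135627] 0.07997788624241628
mid [ 0.4886 -0.0661] small [ 0.6311 -0.1992] disc [0.5632 0.2462] seat [0.5711 0.2483] tip [0.5683 0.248 ]
```

View pics/large.png

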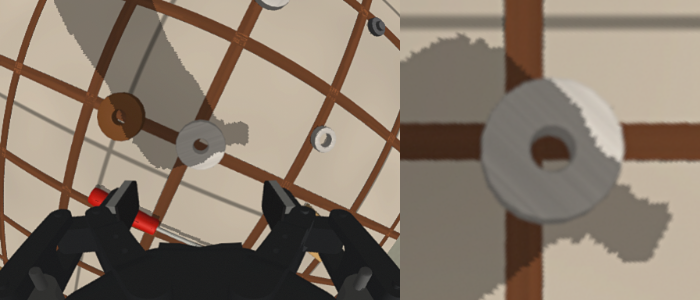

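The rectified view shows the ring centred about 1 mm from the middle of the window, so the ring is at about (0.4908, -0.2728). Descending, gripping and lifting.

{"api": "play_rows", "payload": {
  "moves": [
    {"claw": 8,"delta_pos": [-0.07,0.09,5]},
    {"claw": 8,"delta_pos": [-0.07,0.09,9.5]},
    {"claw": 8,"delta_pos": [-0.07,0.09,12]},
    {"claw": 8,"delta_pos": [-0.07,0.09,12.8]},
    {"claw": 8,"delta_pos": [-0.07,0.09,12.8]},
    {"claw": 5,"delta_pos": [-0.07,0.09,12.8]},
    {"claw": 5,"delta_pos": [-0.07,0.09,12.8]},
    {"claw": 5,"delta_pos": [-0.07,0.09,12.8]},
    {"claw": 5,"delta_pos": [-0.07,0.09,12.8]},
    {"claw": 5,"delta_pos": [-0.07,0.09,12.8]}
  ],
  "force": 45
}}

```text
validation failed for argument at $.mo...
```

{"api": "play_rows", "payload": {
  "moves": [
    {"claw": 8,"delta_pos": [-0.07,0.09,5],"twist": 0},
    {"claw": 8,"delta_pos": [-0.07,0.09,9.5],"twist": 0},
    {"claw": 8,"delta_pos": [-0.07,0.09,12],"twist": 0},
    {"claw": 8,"delta_pos": [-0.07,0.09,12.8],"twist": 0},
    {"claw": 8,"delta_pos": [-0.07,0.09,12.8],"twist": 0},
    {"claw": 5,"delta_pos": [-0.07,0.09,12.8],"twist": 0},
    {"claw": 5,"delta_pos": [-0.07,0.09,12.8],"twist": 0},
    {"claw": 5,"delta_pos": [-0.07,0.09,12.8],"twist": 0},
    {"claw": 5,"delta_pos": [-0.07,0.09,12.8],"twist": 0},
    {"claw": 5,"delta_pos": [-0.07,0.09,12.8],"twist": 0}
  ],
  "force": 45
}}

```text
clock: 3.32
tcp_pos: [0.492, -0.2736, 0.0051]
orientation: [0.002, 0.538, 0.843, -0.0]
wrist_force: [-0.8, 1.0, 5.8]
finger_gap: 0.0552
```

```bash
python3 - <<'E'
from h import *
im=imaging.read_camera("wrist"); save(cv2.resize(im[150:384,80:432],(800,532)),"g1.png"); print(get_state())
E
```

```text
{'clock': 3.375, 'joint_pos': array([-6.49834231e-01,  4.56965354e-01, -3.35803216e-01,  7.74649317e-01,
       -2.16706715e-04,  4.87309697e-01]), 'qvel': array([-0.00060405,  0.00136527,  0.00118058,  0.00079126, -0.00055232,
        0.00032454]), 'tau': array([ 8.75846646e-02, -4.66452777e+01,  2.24107504e+01, -3.85673381e-01,
        1.08063107e-01, -1.20235249e-02]), 'tcp_pos': array([ 0.49206781, -0.27354586,  0.00513992]), 'orientation': array([ 1.67484955e-03,  5.38428617e-01,  8.42669425e-01, -2.45114398e-04]), 'wrist_force': array([-0.1749959 , -0.04389538,  6.24544827]), 'ft_torque': array([-0.02344678,  0.24338361, -0.01232715]), 'finger_gap': 0.05524694891000347}
```

View pics/g1.png

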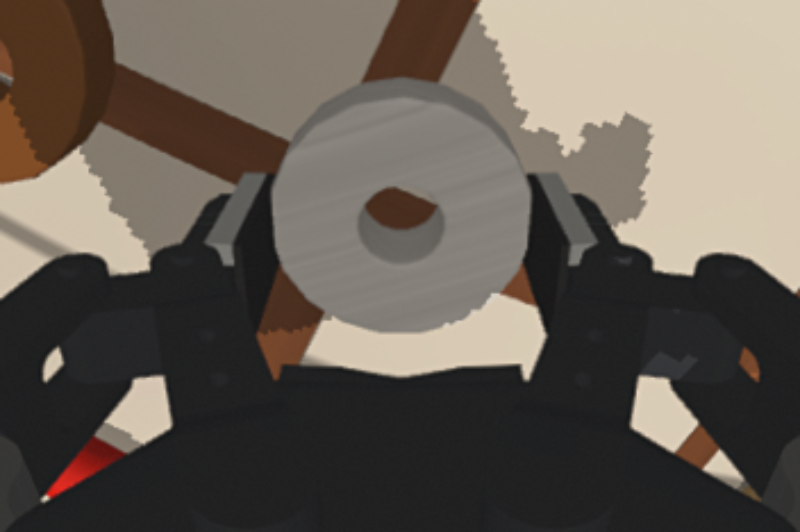

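The ring is gripped squarely (ring at about (400,200) in this crop, a pad on each side). Lifting and carrying it to a spot where the wrist camera looks straight down on the jig.

{"api": "play_rows", "payload": {
  "moves": [
    {"claw": 5,"delta_pos": [0,0,-3],"twist": 0},
    {"claw": 5,"delta_pos": [0,0,-8],"twist": 0},
    {"claw": 5,"delta_pos": [3.7,2.9,-12.5],"twist": 0},
    {"claw": 5,"delta_pos": [8,6.2,-12.5],"twist": 0},
    {"claw": 5,"delta_pos": [12.5,9.7,-12.5],"twist": 0},
    {"claw": 5,"delta_pos": [17,13.2,-12.5],"twist": 0},
    {"claw": 5,"delta_pos": [21.5,16.6,-12.5],"twist": 0},
    {"claw": 5,"delta_pos": [26,20,-12.5],"twist": 0},
    {"claw": 5,"delta_pos": [30.5,23.5,-12.5],"twist": 0},
    {"claw": 5,"delta_pos": [34.5,26.7,-12.5],"twist": 0},
    {"claw": 5,"delta_pos": [37.1,28.7,-12.5],"twist": 0},
    {"claw": 5,"delta_pos": [37.1,28.7,-12.5],"twist": 0}
  ]
}}

```text
clock: 4.88
tcp_pos: [0.5956, 0.1872, 0.1284]
orientation: [0.0, 0.537, 0.844, 0.0]
wrist_force: [-0.2, -1.2, -0.8]
finger_gap: 0.0549
```

{"api": "play_rows", "payload": {
  "moves": [
    {"claw": 5,"delta_pos": [0,0,0],"twist": 0},
    {"claw": 5,"delta_pos": [0,0,0],"twist": 0}
  ]
}}

```text
clock: 5.12
tcp_pos: [0.5953, 0.1835, 0.1284]
orientation: [0.0, 0.539, 0.842, -0.0]
wrist_force: [-0.4, -0.1, -1.3]
finger_gap: 0.0553
```

```bash
cat > look.py <<'E'
from ring import *
n,h,x,y=sys.argv[1],*map(float,sys.argv[2:5])
im,o=find(n,h,0,(x,y)); info=imaging.camera_info("wrist")
c=np.linalg.inv(info["world_to_cam"])[:3,3]; print("cam",c.round(3))
a=cv2.resize(o,(480,480)); 
b=cv2.resize(im,(320,240)); b=np.vstack([b,np.zeros((240,320,3),np.uint8)])
save(np.hstack([a,b]),n+".png"); s=get_state(); print(s["tcp_pos"],s["wrist_force"],s["finger_gap"])
E
python3 look.py jig1 .076 .568 .248
```

```text
cam [0.568 0.242 0.272]
[0.5953535  0.18339638 0.12841377] [ 0.54043019 -0.13258915 -0.65512269] 0.05493233756210954
```

View pics/jig1.png

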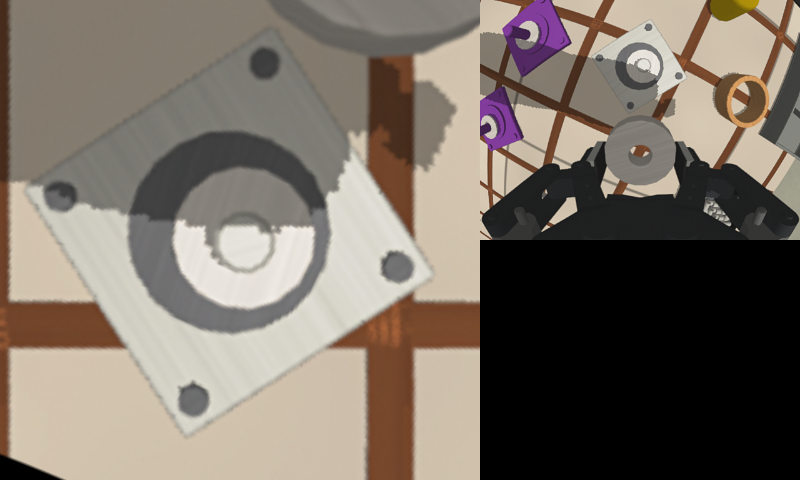

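The spindle tip disc is at about (245,243) in the rectified window, i.e. about (0.5693, 0.2487). Next I measure where the held ring sits relative to the TCP.

```bash
cat > held.py <<'E'
from ring import *
# held ring: dz top above tcp, R ; returns offset from tcp in tool axes (mm)
n,dz,R=sys.argv[1],float(sys.argv[2]),float(sys.argv[3])
p=get_state()["tcp_pos"]; im,o=find(n,p[2]+dz,R,p)
g=cv2.GaussianBlur(cv2.cvtColor(o,cv2.COLOR_RGB2GRAY),(0,0),2)
for rr in (R,.009):
    k=rr/.25e-3; c=cv2.HoughCircles(g,cv2.HOUGH_GRADIENT,1,30,param1=40,param2=10,minRadius=int(k*.92),maxRadius=int(k*1.08))
    if c is not None:
        for u,v,r in c[0][:3]: 
            t=tool([p[0]+(u-240)*.25e-3,p[1]+(v-240)*.25e-3,p[2]]); print(rr,"px",u,v,r*.25,"tool mm",(t*10).round(1))
            cv2.circle(o,(int(u),int(v)),int(r),(255,0,0),1)
save(o,n+".png")
E
python3 held.py held1 .013 .029
python3 - <<'E'
from ring import *
im,o=find("",.076,0,(.568,.248)); g=cv2.GaussianBlur(cv2.cvtColor(o,cv2.COLOR_RGB2GRAY),(0,0),1)
print(cv2.HoughCircles(g,cv2.HOUGH_GRADIENT,1,5,param1=40,param2=8,minRadius=23,maxRadius=36)[0][:5])
E
```

```text
0.029 px 238.5 241.5 28.325 tool mm [ 0.4 -0.3  0.1]
0.029 px 49.5 380.5 29.725 tool mm [ 51.8 -28.6   0.1]
0.029 px 268.5 221.5 30.0 tool mm [-7.3  4.4  0.1]
0.009 px 239.5 241.5 9.075 tool mm [ 0.3 -0.1  0.1]
0.009 px 374.5 292.5 9.075 tool mm [-2.2 35.9  0.1]
0.009 px 296.5 293.5 9.075 tool mm [ 6.2 18.3  0.1]
[[243.5 242.5  25.8]
 [238.5 242.5  28.8]
 [248.5 242.5  26.6]
 [244.5 236.5  30.8]
 [435.5 311.5  33. ]]
```

View pics/held1.png

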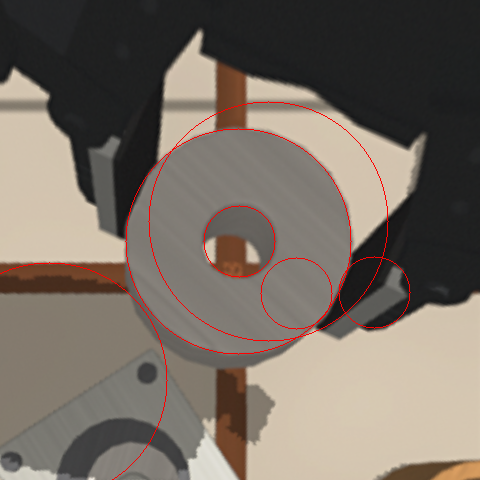

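The held ring is centred on the TCP to within 0.4 mm. Moving above the spindle, then a gentle descent.

{"api": "play_rows", "payload": {
  "moves": [
    {"claw": 5,"delta_pos": [3,0.2,0],"twist": 0},
    {"claw": 5,"delta_pos": [6,0.35,0],"twist": 0},
    {"claw": 5,"delta_pos": [7,0.35,2],"twist": 0},
    {"claw": 5,"delta_pos": [7,0.35,4],"twist": 0},
    {"claw": 5,"delta_pos": [7,0.35,4],"twist": 0},
    {"claw": 5,"delta_pos": [7,0.35,4.3],"twist": 0},
    {"claw": 5,"delta_pos": [7,0.35,4.6],"twist": 0},
    {"claw": 5,"delta_pos": [7,0.35,4.8],"twist": 0},
    {"claw": 5,"delta_pos": [7,0.35,5],"twist": 0},
    {"claw": 5,"delta_pos": [7,0.35,5],"twist": 0}
  ]
}}

```text
clock: 6.52
tcp_pos: [0.5691, 0.2495, 0.0781]
orientation: [-0.0, 0.538, 0.843, -0.0]
wrist_force: [0.1, -0.7, -0.5]
finger_gap: 0.0551
```

{"api": "play_rows", "payload": {
  "moves": [
    {"claw": 5,"delta_pos": [-0.1,0,0],"twist": 0},
    {"claw": 5,"delta_pos": [-0.1,0,0.2],"twist": 0},
    {"claw": 5,"delta_pos": [-0.1,0,0.4],"twist": 0},
    {"claw": 5,"delta_pos": [-0.1,0,0.6],"twist": 0},
    {"claw": 5,"delta_pos": [-0.1,0,0.8],"twist": 0},
    {"claw": 5,"delta_pos": [-0.1,0,0.8],"twist": 0}
  ]
}}

```text
clock: 7.28
tcp_pos: [0.5694, 0.2486, 0.07]
orientation: [-0.0, 0.538, 0.843, -0.0]
wrist_force: [0.9, 0.1, -1.3]
finger_gap: 0.0553
```

{"api": "play_rows", "payload": {
  "moves": [
    {"claw": 5,"delta_pos": [0,0,0.5],"twist": 0},
    {"claw": 5,"delta_pos": [0,0,1],"twist": 0},
    {"claw": 5,"delta_pos": [0,0,1.5],"twist": 0},
    {"claw": 5,"delta_pos": [0,0,2],"twist": 0},
    {"claw": 5,"delta_pos": [0,0,2.5],"twist": 0},
    {"claw": 5,"delta_pos": [0,0,2.9],"twist": 0},
    {"claw": 5,"delta_pos": [0,0,3.2],"twist": 0},
    {"claw": 5,"delta_pos": [0,0,3.3],"twist": 0},
    {"claw": 5,"delta_pos": [0,0,3.3],"twist": 0}
  ]
}}

```text
clock: 8.4
tcp_pos: [0.5697, 0.2487, 0.0373]
orientation: [0.0, 0.538, 0.843, 0.0]
wrist_force: [0.2, 0.7, -2.2]
finger_gap: 0.0549
```

{"api": "play_rows", "payload": {
  "moves": [
    {"claw": 5,"delta_pos": [0,0,0.1],"twist": 0},
    {"claw": 5,"delta_pos": [0,0,0.2],"twist": 0},
    {"claw": 5,"delta_pos": [0,0,0.2],"twist": 0},
    {"claw": 7.5,"delta_pos": [0,0,0.2],"twist": 0},
    {"claw": 7.5,"delta_pos": [0,0,0.2],"twist": 0},
    {"claw": 7.5,"delta_pos": [0,0,0.2],"twist": 0},
    {"claw": 7.5,"delta_pos": [0,0,0.2],"twist": 0}
  ]
}}

```text
clock: 9.28
tcp_pos: [0.5697, 0.2487, 0.0354]
orientation: [0.0, 0.538, 0.843, 0.0]
wrist_force: [-0.2, -0.3, 0.3]
finger_gap: 0.0751
```

{"api": "play_rows", "payload": {
  "moves": [
    {"claw": 7.5,"delta_pos": [0,0,-4],"twist": 0},
    {"claw": 7.5,"delta_pos": [0,0,-9],"twist": 0},
    {"claw": 7,"delta_pos": [-3.5,-2.9,-9.5],"twist": 0},
    {"claw": 7,"delta_pos": [-8,-6.5,-9.5],"twist": 0},
    {"claw": 7,"delta_pos": [-12.5,-10.2,-9.5],"twist": 0},
    {"claw": 7,"delta_pos": [-17,-13.9,-9.5],"twist": 0},
    {"claw": 7,"delta_pos": [-21.5,-17.5,-9.5],"twist": 0},
    {"claw": 7,"delta_pos": [-25.2,-20.5,-9.5],"twist": 0},
    {"claw": 7,"delta_pos": [-25.2,-20.5,-9.5],"twist": 0},
    {"claw": 7,"delta_pos": [-25.2,-20.5,-9.5],"twist": 0}
  ]
}}

```text
clock: 10.52
tcp_pos: [0.4896, -0.066, 0.1304]
orientation: [0.0, 0.539, 0.843, 0.0]
wrist_force: [-0.1, -0.3, -0.1]
finger_gap: 0.0706
```

```bash
python3 ring.py mid .016 .023 .4886 -.0661
```

```text
10.575 [ 0.48968921 -0.06545253  0.13035838] 0.07007840697034089
```

View pics/mid.png

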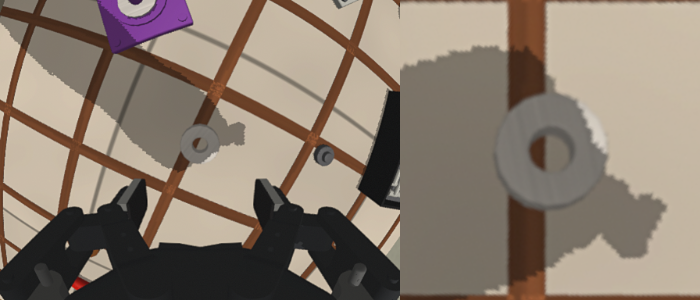

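{"api": "play_rows", "payload": {
  "moves": [
    {"claw": 7,"delta_pos": [0,-0.06,5],"twist": 0},
    {"claw": 7,"delta_pos": [0,-0.06,9.5],"twist": 0},
    {"claw": 7,"delta_pos": [0,-0.06,12],"twist": 0},
    {"claw": 7,"delta_pos": [0,-0.06,12.6],"twist": 0},
    {"claw": 7,"delta_pos": [0,-0.06,12.6],"twist": 0},
    {"claw": 3.8,"delta_pos": [0,-0.06,12.6],"twist": 0},
    {"claw": 3.8,"delta_pos": [0,-0.06,12.6],"twist": 0},
    {"claw": 3.8,"delta_pos": [0,-0.06,12.6],"twist": 0},
    {"claw": 3.8,"delta_pos": [0,-0.06,12.6],"twist": 0},
    {"claw": 3.8,"delta_pos": [0,-0.06,12.6],"twist": 0}
  ],
  "force": 45
}}

```text
clock: 11.82
tcp_pos: [0.4903, -0.0665, 0.0059]
orientation: [0.001, 0.538, 0.843, 0.001]
wrist_force: [-0.4, 1.0, 5.5]
finger_gap: 0.0433
```

{"api": "play_rows", "payload": {
  "moves": [
    {"claw": 3.8,"delta_pos": [0,0,-4],"twist": 0},
    {"claw": 3.8,"delta_pos": [0,0,-9],"twist": 0},
    {"claw": 3.8,"delta_pos": [3.5,2.9,-11],"twist": 0},
    {"claw": 3.8,"delta_pos": [8,6.5,-11],"twist": 0},
    {"claw": 3.8,"delta_pos": [12.5,10.2,-11],"twist": 0},
    {"claw": 3.8,"delta_pos": [17,13.9,-11],"twist": 0},
    {"claw": 3.8,"delta_pos": [21.5,17.5,-11],"twist": 0},
    {"claw": 3.8,"delta_pos": [25.2,20.5,-11],"twist": 0},
    {"claw": 3.8,"delta_pos": [25.2,20.5,-11],"twist": 0},
    {"claw": 3.8,"delta_pos": [25.2,20.5,-11],"twist": 0}
  ]
}}

```text
clock: 13.08
tcp_pos: [0.5687, 0.2482, 0.1144]
orientation: [0.0, 0.538, 0.843, -0.0]
wrist_force: [-0.0, 0.2, -0.8]
finger_gap: 0.0429
```

```bash
python3 held.py held2 .010 .023; python3 -c "
from h import *; s=get_state(); print(s['tcp_pos'],s['wrist_force'],s['finger_gap'])"
```

```text
0.023 px 237.5 240.5 22.4 tool mm [ 0.9 -0.3  0. ]
0.023 px 219.5 328.5 22.675 tool mm [22.8  4.9  0. ]
0.023 px 273.5 166.5 23.225 tool mm [-19.6   0.1   0. ]
0.009 px 239.5 241.5 9.35 tool mm [1.  0.3 0. ]
0.009 px 136.5 183.5 9.35 tool mm [ -1.4 -29.2   0. ]
0.009 px 416.5 257.5 8.775 tool mm [-14.   42.1  -0. ]
[0.56875613 0.24762848 0.11441546] [-0.49633202 -0.0939166  -1.11621225] 0.043524000092939566
```

View pics/held2.png

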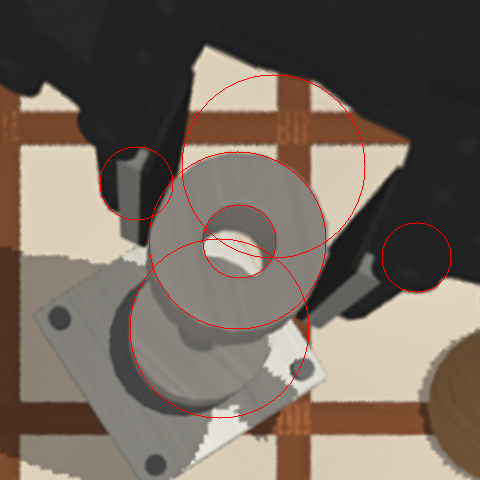

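Ring 2 is held within 0.5 mm of centre, and the large ring shows on the spindle below it. Descending gently.

{"api": "play_rows", "payload": {
  "moves": [
    {"claw": 3.8,"delta_pos": [0,0.1,1],"twist": 0},
    {"claw": 3.8,"delta_pos": [0,0.1,2.5],"twist": 0},
    {"claw": 3.8,"delta_pos": [0,0.1,3],"twist": 0},
    {"claw": 3.8,"delta_pos": [0,0.1,3.2],"twist": 0},
    {"claw": 3.8,"delta_pos": [0,0.1,3.4],"twist": 0},
    {"claw": 3.8,"delta_pos": [0,0.1,3.6],"twist": 0},
    {"claw": 3.8,"delta_pos": [0,0.1,3.8],"twist": 0},
    {"claw": 3.8,"delta_pos": [0,0.1,3.8],"twist": 0},
    {"claw": 3.8,"delta_pos": [0,0.1,3.8],"twist": 0}
  ]
}}

```text
clock: 14.25
tcp_pos: [0.5701, 0.2489, 0.0764]
orientation: [0.0, 0.538, 0.843, 0.0]
wrist_force: [0.4, -0.3, -0.7]
finger_gap: 0.0433
```

{"api": "play_rows", "payload": {
  "moves": [
    {"claw": 3.8,"delta_pos": [-0.03,-0.03,0.3],"twist": 0},
    {"claw": 3.8,"delta_pos": [-0.03,-0.03,0.7],"twist": 0},
    {"claw": 3.8,"delta_pos": [-0.03,-0.03,1.1],"twist": 0},
    {"claw": 3.8,"delta_pos": [-0.03,-0.03,1.5],"twist": 0},
    {"claw": 3.8,"delta_pos": [-0.03,-0.03,1.8],"twist": 0},
    {"claw": 3.8,"delta_pos": [-0.03,-0.03,2],"twist": 0},
    {"claw": 3.8,"delta_pos": [-0.03,-0.03,2.2],"twist": 0},
    {"claw": 3.8,"delta_pos": [-0.03,-0.03,2.2],"twist": 0}
  ]
}}

```text
clock: 15.25
tcp_pos: [0.5698, 0.2485, 0.0542]
orientation: [0.0, 0.538, 0.843, -0.0]
wrist_force: [0.8, -0.0, -0.1]
finger_gap: 0.0427
```

{"api": "play_rows", "payload": {
  "moves": [
    {"claw": 6.5,"delta_pos": [0,0,0],"twist": 0},
    {"claw": 6.5,"delta_pos": [0,0,0],"twist": 0},
    {"claw": 6.5,"delta_pos": [0,0,0],"twist": 0},
    {"claw": 6.5,"delta_pos": [0,0,-3],"twist": 0},
    {"claw": 6.5,"delta_pos": [0,0,-7.6],"twist": 0},
    {"claw": 6.5,"delta_pos": [0,0,-7.6],"twist": 0}
  ]
}}

```text
clock: 16.0
tcp_pos: [0.5726, 0.2493, 0.1347]
orientation: [0.003, 0.538, 0.843, 0.003]
wrist_force: [1.2, -0.2, 0.2]
finger_gap: 0.0649
```

{"api": "play_rows", "payload": {
  "moves": [
    {"claw": 6.5,"delta_pos": [-5.5,-1.7,0],"twist": 0},
    {"claw": 6.5,"delta_pos": [-11,-3.4,0],"twist": 0},
    {"claw": 6.5,"delta_pos": [-16.5,-5,0],"twist": 0},
    {"claw": 6.5,"delta_pos": [-22,-6.7,0],"twist": 0},
    {"claw": 6.5,"delta_pos": [-27.5,-8.4,0],"twist": 0},
    {"claw": 6.5,"delta_pos": [-33,-10.1,0],"twist": 0},
    {"claw": 6.5,"delta_pos": [-38.5,-11.8,0],"twist": 0},
    {"claw": 6.5,"delta_pos": [-43.2,-13.2,0],"twist": 0},
    {"claw": 6.5,"delta_pos": [-43.2,-13.2,0],"twist": 0},
    {"claw": 6.5,"delta_pos": [-43.2,-13.2,0],"twist": 0},
    {"claw": 6.5,"delta_pos": [-43.2,-13.2,0],"twist": 0}
  ]
}}

```text
clock: 17.38
tcp_pos: [0.6313, -0.1974, 0.13]
orientation: [-0.0, 0.538, 0.843, -0.0]
wrist_force: [0.5, 0.0, -1.4]
finger_gap: 0.0651
```

```bash
python3 ring.py small .014 .017 .6311 -.1992
```

```text
[ 0.6327 -0.1998] 0.016925 [-2.800e-01  1.000e-02  1.162e+01]
17.425 [ 0.63146792 -0.19738023  0.13023139] 0.06495985554094146
```

View pics/small.png

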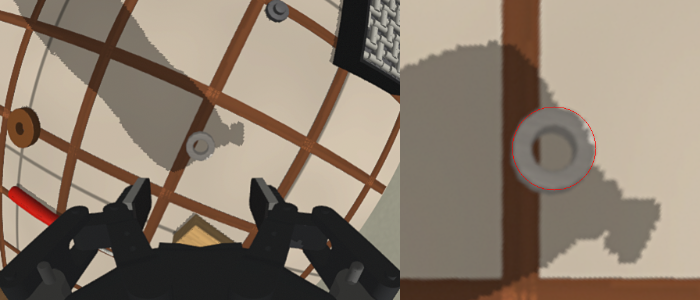

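{"api": "play_rows", "payload": {
  "moves": [
    {"claw": 6,"delta_pos": [-0.28,0.02,5],"twist": 0},
    {"claw": 6,"delta_pos": [-0.28,0.02,9.5],"twist": 0},
    {"claw": 6,"delta_pos": [-0.28,0.02,12],"twist": 0},
    {"claw": 6,"delta_pos": [-0.28,0.02,12.6],"twist": 0},
    {"claw": 6,"delta_pos": [-0.28,0.02,12.6],"twist": 0},
    {"claw": 2.8,"delta_pos": [-0.28,0.02,12.6],"twist": 0},
    {"claw": 2.8,"delta_pos": [-0.28,0.02,12.6],"twist": 0},
    {"claw": 2.8,"delta_pos": [-0.28,0.02,12.6],"twist": 0},
    {"claw": 2.8,"delta_pos": [-0.28,0.02,12.6],"twist": 0},
    {"claw": 2.8,"delta_pos": [-0.28,0.02,12.6],"twist": 0}
  ],
  "force": 45
}}

```text
clock: 18.68
tcp_pos: [0.6343, -0.2019, 0.0065]
orientation: [0.002, 0.538, 0.843, 0.0]
wrist_force: [-0.4, 1.3, 5.6]
finger_gap: 0.0314
```

{"api": "play_rows", "payload": {
  "moves": [
    {"claw": 2.8,"delta_pos": [0,0,-4],"twist": 0},
    {"claw": 2.8,"delta_pos": [0,0,-9],"twist": 0},
    {"claw": 2.8,"delta_pos": [5,1.5,-11],"twist": 0},
    {"claw": 2.8,"delta_pos": [10.5,3.2,-11],"twist": 0},
    {"claw": 2.8,"delta_pos": [16,4.9,-11],"twist": 0},
    {"claw": 2.8,"delta_pos": [21.5,6.5,-11],"twist": 0},
    {"claw": 2.8,"delta_pos": [27,8.2,-11],"twist": 0},
    {"claw": 2.8,"delta_pos": [32.5,9.9,-11],"twist": 0},
    {"claw": 2.8,"delta_pos": [38,11.6,-11],"twist": 0},
    {"claw": 2.8,"delta_pos": [43.4,13.2,-11],"twist": 0},
    {"claw": 2.8,"delta_pos": [43.4,13.2,-11],"twist": 0},
    {"claw": 2.8,"delta_pos": [43.4,13.2,-11],"twist": 0}
  ]
}}

```text
clock: 20.18
tcp_pos: [0.5704, 0.2477, 0.1146]
orientation: [0.0, 0.538, 0.843, -0.0]
wrist_force: [0.5, -1.2, -0.9]
finger_gap: 0.0311
```

```bash
python3 held.py held3 .008 .017; python3 -c "
from h import *; s=get_state(); print(s['tcp_pos'],s['wrist_force'],s['finger_gap'],s['qvel'].round(3))"
```

```text
0.017 px 233.5 248.5 16.15 tool mm [ 3.4 -0.4 -0. ]
0.017 px 203.5 313.5 15.625 tool mm [21.2 -0.4 -0.1]
0.017 px 175.5 343.5 17.825 tool mm [31.  -3.6 -0.1]
0.009 px 235.5 246.5 8.8 tool mm [ 2.7 -0.2 -0. ]
0.009 px 218.5 292.5 9.075 tool mm [14.9  0.8 -0.1]
0.009 px 253.5 276.5 8.45 tool mm [ 7.6  7.  -0. ]
[0.57060578 0.24699958 0.11455502] [-0.55470245  0.19719412  0.31367695] 0.03111601923899008 [-0.021  0.    -0.003 -0.001  0.003  0.001]
```

View pics/held3.png

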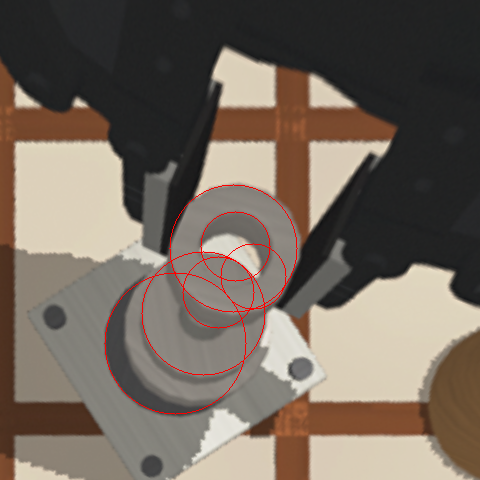

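Ring 3 is held about 2 mm forward of the TCP, which matches the grasp reading. With that offset its centre is about (0.569, 0.2494), so I shift tool x by -0.1 cm and descend gently.

{"api": "play_rows", "payload": {
  "moves": [
    {"claw": 2.8,"delta_pos": [-0.1,0,1],"twist": 0},
    {"claw": 2.8,"delta_pos": [-0.1,0,2.5],"twist": 0},
    {"claw": 2.8,"delta_pos": [-0.1,0,3],"twist": 0},
    {"claw": 2.8,"delta_pos": [-0.1,0,3.1],"twist": 0},
    {"claw": 2.8,"delta_pos": [-0.1,0,3.25],"twist": 0},
    {"claw": 2.8,"delta_pos": [-0.1,0,3.4],"twist": 0},
    {"claw": 2.8,"delta_pos": [-0.1,0,3.55],"twist": 0},
    {"claw": 2.8,"delta_pos": [-0.1,0,3.7],"twist": 0},
    {"claw": 2.8,"delta_pos": [-0.1,0,3.7],"twist": 0}
  ]
}}

```text
clock: 21.35
tcp_pos: [0.5707, 0.2469, 0.0772]
orientation: [-0.0, 0.538, 0.843, -0.0]
wrist_force: [1.0, -0.2, -0.8]
finger_gap: 0.0312
```

{"api": "play_rows", "payload": {
  "moves": [
    {"claw": 2.8,"delta_pos": [0,0,0.2],"twist": 0},
    {"claw": 2.8,"delta_pos": [0,0,0.4],"twist": 0},
    {"claw": 2.8,"delta_pos": [0,0,0.6],"twist": 0},
    {"claw": 2.8,"delta_pos": [0,0,0.7],"twist": 0},
    {"claw": 2.8,"delta_pos": [0,0,0.8],"twist": 0},
    {"claw": 2.8,"delta_pos": [0,0,0.9],"twist": 0},
    {"claw": 2.8,"delta_pos": [0,0,1],"twist": 0}
  ]
}}

```text
clock: 22.22
tcp_pos: [0.5707, 0.2469, 0.0674]
orientation: [0.0, 0.538, 0.843, -0.0]
wrist_force: [-0.5, -0.3, 3.6]
finger_gap: 0.0311
```

{"api": "play_rows", "payload": {
  "moves": [
    {"claw": 2.8,"delta_pos": [0,0,0.1],"twist": 0},
    {"claw": 2.8,"delta_pos": [0,0,0.2],"twist": 0},
    {"claw": 2.8,"delta_pos": [0,0,0.3],"twist": 0},
    {"claw": 2.8,"delta_pos": [0,0,0.35],"twist": 0},
    {"claw": 2.8,"delta_pos": [0,0,0.4],"twist": 0},
    {"claw": 2.8,"delta_pos": [0,0,0.45],"twist": 0},
    {"claw": 2.8,"delta_pos": [0,0,0.5],"twist": 0},
    {"claw": 2.8,"delta_pos": [0,0,0.5],"twist": 0}
  ]
}}

```text
clock: 23.22
tcp_pos: [0.5708, 0.2469, 0.0625]
orientation: [0.0, 0.538, 0.843, 0.0]
wrist_force: [-2.0, 0.2, 4.6]
finger_gap: 0.0308
```

{"api": "play_rows", "payload": {
  "moves": [
    {"claw": 2.8,"delta_pos": [0,0,0.05],"twist": 0},
    {"claw": 2.8,"delta_pos": [0,0,0.1],"twist": 0},
    {"claw": 2.8,"delta_pos": [0,0,0.1],"twist": 0}
  ]
}}

```text
clock: 23.6
tcp_pos: [0.5708, 0.2469, 0.0624]
orientation: [0.0, 0.538, 0.843, 0.0]
wrist_force: [-4.1, -0.3, 9.7]
finger_gap: 0.0306
```

{"api": "play_rows", "payload": {
  "moves": [
    {"claw": 2.8,"delta_pos": [0,0,0.05],"twist": 0},
    {"claw": 2.8,"delta_pos": [0,0,0.1],"twist": 0},
    {"claw": 2.8,"delta_pos": [0,0,0.1],"twist": 0},
    {"claw": 2.8,"delta_pos": [0,0,0.1],"twist": 0}
  ]
}}

```text
clock: 24.1
tcp_pos: [0.5709, 0.247, 0.0623]
orientation: [0.001, 0.538, 0.843, 0.0]
wrist_force: [-5.1, -1.0, 14.5]
finger_gap: 0.0309
```

{"api": "play_rows", "payload": {
  "moves": [
    {"claw": 2.8,"delta_pos": [0,0,-0.15],"twist": 0},
    {"claw": 2.8,"delta_pos": [0,0,-0.15],"twist": 0},
    {"claw": 5.5,"delta_pos": [0,0,-0.15],"twist": 0},
    {"claw": 5.5,"delta_pos": [0,0,-0.15],"twist": 0},
    {"claw": 5.5,"delta_pos": [0,0,-0.15],"twist": 0},
    {"claw": 5.5,"delta_pos": [0,0,-2],"twist": 0},
    {"claw": 5.5,"delta_pos": [0,0,-6],"twist": 0},
    {"claw": 5.5,"delta_pos": [-4,0,-9],"twist": 0},
    {"claw": 5.5,"delta_pos": [-9,-2,-12],"twist": 0},
    {"claw": 5.5,"delta_pos": [-12,-2,-12],"twist": 0},
    {"claw": 5.5,"delta_pos": [-12,-2,-12],"twist": 0},
    {"claw": 5.5,"delta_pos": [-12,-2,-12],"twist": 0}
  ]
}}

```text
clock: 25.6
tcp_pos: [0.6026, 0.1299, 0.1797]
orientation: [-0.001, 0.538, 0.843, -0.0]
wrist_force: [-0.8, -0.6, -1.0]
finger_gap: 0.0549
```

```bash
python3 - <<'E'
from ring import *
im,o=find("",.07,0,(.5693,.2486)); s=imaging.read_camera("side")
u,v=proj("side",[.5693,.2486,.045]); a,b=int(u)-30,int(v)-30; k=400/60
c=cv2.resize(s[b:b+60,a:a+60],(400,400),interpolation=cv2.INTER_CUBIC)
q=np.linspace(0,2*np.pi,60)
for z,r in [(.076,.0065),(.070,.017),(.056,.023),(.040,.029)]:
    p=np.array([proj("side",[.5693+r*np.cos(t),.2486+r*np.sin(t),z]) for t in q]); p=((p-[a,b]+.5)*k).astype(np.int32)
    cv2.polylines(c,[p],True,(255,0,0),1)
raw=cv2.resize(s[b:b+60,a:a+60],(400,400),interpolation=cv2.INTER_CUBIC)
w=cv2.resize(o,(400,400))
g=cv2.GaussianBlur(cv2.cvtColor(o,cv2.COLOR_RGB2GRAY),(0,0),1.5)
save(cv2.resize(np.hstack([raw,c,w]),(800,267),interpolation=cv2.INTER_AREA),"fin.png"); print(get_state()["tcp_pos"],get_state()["clock"])
E
```

```text
[0.60238008 0.13062164 0.17966435] 25.7
```

View pics/fin.png

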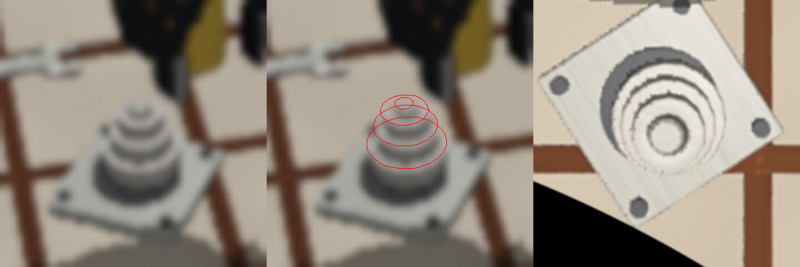

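```bash
python3 -c "
from h import *; print(env.hand_in())"
```

```text
the job is handed in; nothing more can be done
None
```

The three rings are on the steel jig's spindle in the order asked: large, then middle, then small. I pressed the stack until the seat hit its stop, then let go and handed the job in at about 26 s.

**Pressing:** The seat slid at about 4–5 N. It then stopped hard with the small ring's underside at about 56 mm, the height expected with the seat fully home. Pressing on to 14.5 N moved it no further, and that was the highest force I read on the jig; the limit was about 25 N. Going down over the spindle, no ring met any noticeable force.

**Last look:** The wrist picture shows the three rings concentric around the spindle tip, with the gripper clear of everything. The side picture agrees with the expected heights but is too coarse to settle the last millimetre. That the seat is home and the rings lie flat therefore rests on the force and height readings, and I did not press again after letting go.

**Off nominal:**
- The finger-gap reading was about 3 mm under each ring's diameter, but the pictures showed good grips.
- The small ring sat about 2 mm off the grip centre, and I allowed for that when placing it.
- One move call was refused for a missing value; I sent it again and nothing moved in between.

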